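Hook the dropped clamp washer out from behind the cutter guard

TASK

A brass blade-clamp washer has dropped into the scrap tray behind the strip cutter's fixed wire guard. Take the orange-handled hooked rod, reach in under the guard and gently draw the washer along the tray until you feel it bear snugly against the yellow front lip (its setting has to be felt), pulling it home with a light, steady 3 N or more but never forcing rod, washer or tray harder than 15 N; then lay the rod back in its grey rest the way it was. Do not touch the washer with the gripper, keep the robot itself off the guard, and leave the pattern weight and thread cone where they are.

Things in the scene. Friction and masses are not known exactly. Their poses are not given: they have to be found in the camera images.
- hook: Hooked rod, 250 g: orange handle 130 long x 16 wide x 22 high, origin at its centre (grip point, 60 above the table while in the rest). x runs along the rod to the hook, z up. An 8 dia. steel rod leaves the handle along x at mid height and at x = 210 turns straight down (leg 8 dia.) to a round tip at z = -45. Grip it hard (about 100 N) or it turns in the fingers
- hook_tip (a point): lowest point of the hook's downturned leg, at (210, 0, -45) in the rod's frame
- rest: Grey fixed rest for the rod. Origin on the table under its middle, x along the rod towards the hook. Base plate 130 x 70 x 5; saddles 8 thick at x = -45 and +45: flat seats 49 above the table between cheeks 22 apart, 58 high. The handle lies on both seats, its centre within 5 of the rest's middle along x, hook leg hanging free beyond the base
- tray: Dark steel scrap tray, fixed, one unit with guard and cutter. Origin on the table at the middle of the tray's front edge; x runs from there in under the guard, y across, z up. Flat floor 3 above the table, x = 0 to 240, inner width 150; side walls 15 high. Open above up to x = 75. White cutter machine from x = 241, 200 wide, 280 high
- guard_mouth (a point): middle of the open front of the yellow-framed wire guard, at (75, 0, 46) in the tray's frame. The clear opening under the guard is 160 wide and reaches 92 above the table; roof wires at 94 to 98, frame up to 100 high, 176 wide outside, wires along both sides. It covers x = 75 to 240 of the tray
- lip: Adjustable yellow front lip of the tray, 148 wide, top 15 above the table, clamped at an unknown setting: its inner face stands anywhere from 0 to 14 inside the tray (tray x = 0 to 14), square across it. This entry reports only its fixed mounting (same origin and axes as the tray), not the setting: the face must be felt or seen. It does not give way
- washer: Brass clamp washer lying flat on the tray floor, outside 60 dia., hole 26 dia., 10 thick, about 0.2 kg (varies); origin at the centre of its underside. Starts at tray x = 125 to 195, up to 30 off the tray's middle line. Against the lip its centre is 30 from the lip's face. It slides with plain friction (about 1 to 2 N)
- weight: dark round pattern weight, 60 dia., 42 high, origin under its centre; leave alone
- cone: blue thread cone, 64 dia. foot, 90 high, origin under its centre; leave alone
Things that resemble listed ones, but are neither listed nor needed, are in the scene too. Of the things that look like the washer, the smallest one is meant. There is more than one size of the rest; the job needs the smaller.

How it is judged:
On the way, in this order (a step that is already met when the one before it is completed fails the run):
1. the rod is lifted out of its rest by the gripper (height (world z) of hook above 0.075 m and contact force between the fingers and hook above 1 N), for 0.2 s.
2. the hook pulls the washer against the front lip with at least 2.5 N, held 0.2 s (contact force between washer and lip above 2.5 N and contact force between hook and washer above 1 N), for 0.2 s.
At the end, for the whole second after the job is handed in: the washer lies flat and still on the tray floor at the front lip, clear of the guard (centre 25 to 47 mm from the tray's front edge), and the rod lies still and released in its rest, on both seats, hook down and pointing as at the start, its handle's centre within 15 mm of the rest's middle (x of washer in the frame of tray between 0.025 and 0.047 m and z of washer in the frame of tray below 0.006 m and angle between washer's own z axis and vertical below 0.08 rad and linear speed of each of washer, hook below 0.01 m/s and horizontal distance between hook and rest below 0.015 m and z of hook in the frame of rest below 0.065 m and x of hook_tip in the frame of rest above 0.18 m and z of hook_tip in the frame of rest below 0.03 m); the robot touches nothing.
It fails at once if the washer is forced against the tray or its lip harder than 15 N (contact force between washer and tray above 15 N).
It fails at once if the rod is forced against the washer, tray, guard or machine harder than 15 N (contact force between hook and tray above 15 N or contact force between hook and washer above 15 N).
It fails at once if the robot itself touches the washer (contact force between any of the arm, the fingers and washer above 0.5 N).
It fails at once if the robot itself bumps the guard, tray or machine (contact force between any of the arm, the fingers and tray above 3 N).
It fails at once if the weight or cone is moved by more than 15 mm (distance of any of weight, cone from where it was at the start of the episode above 0.015 m).
It also fails if it takes over 61 s, if anything falls off the work surface, if the arm or the gripper's body presses on something with over 40 N, if the wrist force passes 120 N, or if a joint passes its speed limit or range.

ROBOT

A 7-joint arm with a two-finger parallel gripper is mounted at the origin on the work surface. World frame = base frame: x ahead of the robot, y to its left, z up, the work surface at z = 0. Lengths are in m, angles in rad, forces in N, time in s.
With the tool pointing down it reaches from about 0.4 to 0.85 m from the base axis. Payload 10.4 kg.
Tool frame: the origin (TCP) lies midway between the tips of the shut fingers; the grasp point (between the pads) lies 19 mm behind it; z points along the fingers, y is the line along which they close (so a half turn about z gives the same grasp; the last joint's range is limited). The gripper opens to 87 mm and grips with 3 to 60 N. Pads are 19 mm wide; open, the fingers measure 117 mm over their backs; the gripper's body (75 mm by 190 mm) begins 51 mm behind the grasp point.
Start: joints at [-1.131, 0.332, -0.065, 1.46, 0.022, 1.35, -0.088], TCP at [0.279, 0.559, 0.223] pointing down, gripper open.
Joint ranges: [-2.6, 2.6], [-0.5, 2.12], [-1.47, 1.34], [0.16, 2.42], [-1.27, 4.41], [0.06, 2.06], [-2.6, 2.6]. Speed limits (rad/s): [2.22, 2.22, 2.79, 2.79, 3.14, 3.14, 3.14].

INTERFACE

Orientations are given as a unit quaternion [w, x, y, z].
In Python, from station import telemetry, optics, ctrl, nets gives the robot as it stands.
- The arm moves only by the tool drive_tool, never from a script. Its argument "plan" is one flat list of numbers, 6 for each row, row after row: the shift along the tool's x, y, z in mm, then the turn, a rotation vector about the tool's x, y, z in degrees. A call has 1 to 20 rows; each row shifts and turns the commanded pose from where the row before left it, along the tool's axes as they then stand; what a row does not reach is not made up. A row lasts 1/10 s, in which the tool goes at most 50 mm and 8.59 degrees, less where a joint would pass 70% of its speed; a pose out of reach is approached as far as the arm can. A call with a gripper value outside its range is refused whole. "grip" is the opening, from 0 (shut) to 1 (fully open), set as the call begins (left out, the last holds). The fingers move at their own pace and stop on an object; "force" is the grip in N (left out, the last holds). Time passes only in rows, so rows that do not move let the fingers close. It gives the time, the measured TCP pose, the force, the opening and the grip force at its end, in the units of the state.
- telemetry.get_state(): the state, without advancing time (a new reading comes with each control period).
- optics.grab_frame(name): name is "side" or "top"; returns a dict with "img" (420x560x3 uint8, blue, green, red), "fovy" (degrees; the focal length in pixels is half the picture's height over the tangent of half this angle, whatever the lens; pixels are square), "cx", "cy" (the principal point, pixels), "dist_coeffs" ([k1, k2, p1, p2, k3] as OpenCV has them; the pictures are not rectified), "R" (3x3) and "t" (3): a world point X has camera coordinates R X + t. Camera axes: x right, y down, z forward; pixel columns grow to the right and rows downward; lengths in m; the calibration is good to about 2 mm. A picture is of the moment at which its call begins. There is no depth.
- ctrl.close_job(): hands the job in; it is judged then, once.
Trained networks look in a picture, given as the dict that the camera call returned (one of the last four; its "shot" number tells which), for a name from the list of things; names that differ only in an ending like _2 or _b are one class to them, and where a whole thing is asked for, a point or a joint stands for the part that bears it (a point fixed in the world has none). Each returns a list of dicts, best first, with "conf" (0 to 1); they miss things now and then, are a little off and sometimes report something else, mostly with a low value. They report only what shows in the picture. A call takes as long as a camera call. They do not tell look-alikes from the thing itself.
- nets.trace(picture, name): "region" (420x560 bool, what is visible of it) and "rect" ([left, top, right, bottom] in pixels, round what is visible of it).
- nets.place_of(picture, name): "uv" ([column, row] in pixels: a listed point, or the origin of a listed thing).
The state is a dict: "time_s": time; "qpos": joint angles; "joint_vel": joint speeds; "joint_efforts": joint torques, N m; "tool_pos": TCP position; "eef_rot": TCP orientation; "force": force on the tool from outside, world axes, zero at the start; "torque": the same for the moment, N m; "finger_gap": finger opening in m; "grasp_force": force on a finger pad.
Only numpy, scipy, OpenCV 4.12 (cv2) and the standard library are available. Lean on these libraries where they do the work, as an engineer would, in place of code of your own. Each camera call takes 0.05 s, during which the arm holds its last target. There are 200 camera calls.

## Working session

There is one attempt and no reset: what is moved stays moved. The work goes in short steps, Python scripts to look and compute and a tool call to move; the robot and the scene stay as the last step left them, time stands still between calls to the robot, and variables do not carry over. Pictures are saved under pics/ and viewed, at most 13 in all, crops included, and the job is handed in when it is done.

Besides the shell and the picture viewer there is one more tool, called after "Call:" in YAML: its name, and indented under it one key for each argument. drive_tool: Moves the arm, as the interface text tells. Its arguments: {"type":"object","properties":{"plan":{"type":"array"},"grip":{"type":"number"},"force":{"type":"number"}},"required":["plan"]}

```bash
mkdir -p pics; cat > h.py <<'E'
import numpy as np, cv2
from station import telemetry, optics, ctrl, nets
def K(p):
    f=p["img"].shape[0]/2/np.tan(np.radians(p["fovy"])/2)
    return np.array([[f,0,p["cx"]],[0,f,p["cy"]],[0,0,1.]])
def onplane(p,uv,z):
    n=cv2.undistortPoints(np.array(uv,float).reshape(-1,1,2),K(p),np.array(p["dist_coeffs"],float)).reshape(-1,2)
    R=np.array(p["R"]);t=np.array(p["t"]);C=-R.T@t
    d=np.c_[n,np.ones(len(n))]@R
    return C+d*((z-C[2])/d[:,2])[:,None]
def proj(p,X):
    R=np.array(p["R"]);return cv2.projectPoints(np.array(X,float).reshape(-1,1,3),cv2.Rodrigues(R)[0],np.array(p["t"],float),K(p),np.array(p["dist_coeffs"],float))[0].reshape(-1,2)
E
python3 - <<'E'
from h import *
ps={}
for c in("top","side"):
    p=ps[c]=optics.grab_frame(c); cv2.imwrite(f"pics/{c}0.png",p["img"])
    print(c,"cam at",(-np.array(p["R"]).T@np.array(p["t"])).round(3))
    for n,z in(("hook",.06),("hook_tip",.015),("rest",0),("tray",0),("guard_mouth",.046),("lip",0),("washer",.003),("weight",0),("cone",0)):
        for d in nets.place_of(p,n)[:4]:
            print(n,round(d["conf"],2),np.round(d["uv"],1),onplane(p,d["uv"],z)[0].round(4))
s=telemetry.get_state();print(s["tool_pos"],s["eef_rot"],s["finger_gap"],s["force"])
E
```

```text
top cam at [ 0.273 -0.155  1.098]
hook 0.85 [358. 218.] [ 0.473  -0.3775  0.06  ]
hook_tip 0.9 [279.6 234.8] [ 0.4436 -0.173   0.015 ]
hook_tip 0.45 [176.2 214.8] [0.5083 0.1065 0.015 ]
rest 0.88 [357.9 223.8] [ 0.4684 -0.3888  0.    ]
rest 0.59 [428.  230.3] [ 0.4427 -0.5825  0.    ]
tray 0.84 [208.9 226.5] [0.4756 0.0192 0.    ]
guard_mouth 0.19 [359.4 217.1] [ 0.478  -0.3844  0.046 ]
lip 0.8 [207.3 224.1] [0.4825 0.0236 0.    ]
washer 0.94 [125.6 285.6] [0.3215 0.2446 0.003 ]
washer 0.72 [150.1 226.1] [0.4817 0.1816 0.003 ]
washer 0.67 [172.3 285.9] [0.3177 0.1173 0.003 ]
weight 0.87 [270.4 152.8] [ 0.6825 -0.1562  0.    ]
cone 0.76 [320.7 167. ] [ 0.6349 -0.2967  0.    ]
side cam at [ 0.118 -0.867  1.   ]
hook 0.93 [307.5 271.7] [ 0.4724 -0.3704  0.06  ]
hook_tip 0.97 [259.8 231.2] [ 0.4399 -0.17    0.015 ]
rest 0.89 [306.5 284.5] [ 0.473  -0.3711  0.    ]
rest 0.6 [341.8 356.9] [ 0.4467 -0.5774  0.    ]
tray 0.91 [243.3 184.3] [0.4818 0.0279 0.    ]
guard_mouth 0.8 [232.8 160.4] [0.48   0.0945 0.046 ]
guard_mouth 0.72 [307.3 285.5] [ 0.457  -0.3973  0.046 ]
guard_mouth 0.55 [262.1 232.4] [ 0.4334 -0.1985  0.046 ]
lip 0.8 [247.6 190.6] [ 0.4821 -0.0022  0.    ]
washer 0.87 [173.6 158.1] [0.3308 0.2375 0.003 ]
washer 0.72 [182.3 184.8] [0.3142 0.1107 0.003 ]
weight 0.87 [330.7 197.5] [ 0.6912 -0.1443  0.    ]
cone 0.94 [345.3 234.9] [ 0.6512 -0.2836  0.    ]
[0.27902269 0.55928306 0.22259101] [1.51533289e-05 2.29331324e-01 9.73348417e-01 5.22906759e-05] 0.08721364909975306 [-0.30198966  0.81987484 -0.40901658]
```

View pics/top0.png

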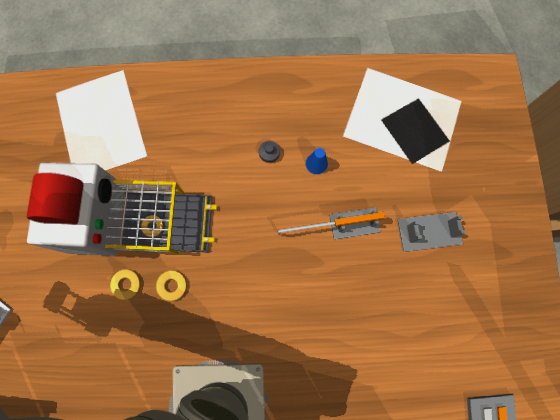

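View pics/side0.png

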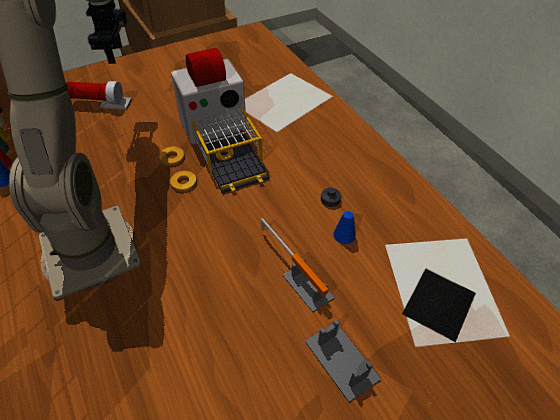

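```bash
python3 - <<'E'
import cv2,numpy as np
a=cv2.imread("pics/top0.png")[180:270,110:250]; b=cv2.imread("pics/top0.png")[190:260,260:460]
a=cv2.resize(a,(560,360),interpolation=3);b=cv2.resize(b,(560,196),interpolation=3)
cv2.imwrite("pics/crop0.png",np.vstack([a,b]))
E
```

```text
(no output)
```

View pics/crop0.png

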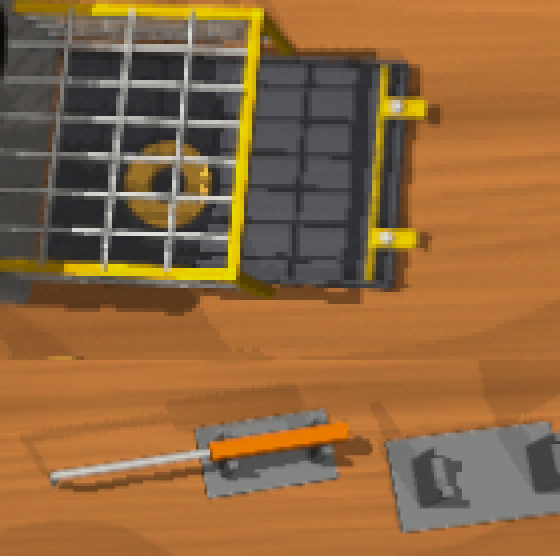

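Washer look-alikes are at top-view pixels (150,226), in the tray under the guard and the smallest, and (125,285) and (172,286), larger rings outside. I choose (150,226). The rests are (358,222), small and holding the rod, and (430,230), large and empty, so the small one is right. The crop confirms both choices and shows the lip face at about (204,225), near its deep setting.

```bash
python3 - <<'E'
from h import *
from scipy.optimize import least_squares
p=optics.grab_frame("top");q=optics.grab_frame("side")
g=onplane(p,[[175.5,182.5],[168.75,248.75]],.1); f=onplane(p,[[212,195.5],[208,252]],.015)
l=onplane(p,[[206,196.5],[202.2,250]],.015)
print("guard",g.round(4),np.linalg.norm(g[0]-g[1]));print("front",f.round(4),np.linalg.norm(f[0]-f[1]));print("lip",l.round(4))
w=(g[0]-g[1])[:2];w/=np.linalg.norm(w);ax=np.array([-w[1],w[0]])
w2=(f[0]-f[1])[:2];w2/=np.linalg.norm(w2);ax2=np.array([-w2[1],w2[0]])
print("yaw",np.degrees(np.arctan2(ax[1],ax[0])),np.degrees(np.arctan2(ax2[1],ax2[0])))
o=g.mean(0)[:2]-ax*.075;print("origin guard",o,"front mid",f.mean(0)[:2],"lip x",(l.mean(0)[:2]-o)@ax)
# washer from mask: min enclosing circle, at top z=.013
for c,n in((p,"top"),(q,"side")):
  for d in nets.trace(c,"washer")[:4]:
    ys,xs=np.nonzero(d["region"]);P=onplane(c,np.c_[xs,ys].astype(float),.013)[:,:2].astype(np.float32)
    (ctr,r)=cv2.minEnclosingCircle(P);v=np.array(ctr)-o
    print(n,"washer",round(d["conf"],2),np.round(ctr,4),"r",round(r,4),"tray xy",(v@ax).round(4),(v@np.array([-ax[1],ax[0]])).round(4))
  d=nets.trace(c,"hook")[0];ys,xs=np.nonzero(d["region"]);P=onplane(c,np.c_[xs,ys].astype(float),.06 )[:,:2]
  hsv=cv2.cvtColor(c["img"],cv2.COLOR_BGR2HSV);m=d["region"]&(hsv[...,1]>190)&(hsv[...,2]>150)
  ys,xs=np.nonzero(m);H=onplane(c,np.c_[xs,ys].astype(float),.071 if n=="top" else .065)[:,:2].astype(np.float32)
  print(n,"handle rect",cv2.minAreaRect(H),len(H))
  vx,vy,_,_=cv2.fitLine(P.astype(np.float32),2,0,.01,.01).ravel();print("rod dir",np.degrees(np.arctan2(vy,vx)))
E
```

```text
guard [[0.5744 0.0894 0.1   ]
 [0.4048 0.1033 0.1   ]] 0.1702585890324144
front [[0.559  0.0082 0.015 ]
 [0.4039 0.0194 0.015 ]] 0.1554369967158248
lip [[0.5567 0.0248 0.015 ]
 [0.4098 0.0349 0.015 ]]
yaw 85.3152745945848 85.8858127484306
origin guard [0.48347947 0.0215967 ] front mid [0.48144571 0.01380547] lip x 0.008211269384342626
top washer 0.82 [0.3243 0.2434] r 0.0407 tray xy 0.208 0.1768
top washer 0.69 [0.4807 0.1723] r 0.0304 tray xy 0.15 0.015
top washer 0.66 [0.3196 0.1177] r 0.0396 tray xy 0.0824 0.1711
top handle rect ((0.4698234796524048, -0.37891560792922974), (0.01718737930059433, 0.1284661591053009), 7.150029182434082) 311
rod dir -83.33466
side washer 0.75 [0.3198 0.1176] r 0.0453 tray xy 0.0823 0.171
side washer 0.7 [0.4834 0.1688] r 0.031 tray xy 0.1467 0.0121
side washer 0.52 [0.3264 0.24  ] r 0.043 tray xy 0.2049 0.1744
side handle rect ((0.4737364947795868, -0.3622521758079529), (0.014911200851202011, 0.15263783931732178), 6.198781490325928) 269
rod dir -83.1226
```

Call:
drive_tool:
  plan: [0,0,-45,0,0,0,0,0,-45,0,0,0,0,0,-45,0,0,0,0,0,-45,0,0,0,-45,0,0,0,0,4.3,-45,0,0,0,0,4.3,-45,0,0,0,0,4.3,-45,0,0,0,0,4.3,-45,0,0,0,0,4.3,-45,0,0,0,0,4.3,-45,0,0,0,0,4.3,-45,0,0,0,0,4.3,-45,0,0,0,0,4.3,-45,0,0,0,0,4.3,-45,0,0,0,0,4.3,-45,0,0,0,0,4.3,-45,0,0,0,0,4.3,-45,0,0,0,0,4.3]
  grip: 1
  force: 60

```text
time_s: 3.1
tool_pos: [0.6289, 0.068, 0.4024]
eef_rot: [-0.0, 0.688, 0.726, -0.0]
force: [0.2, -0.0, -1.7]
finger_gap: 0.0871
grasp_force: 0.0
```

```bash
cat >> h.py <<'E'
from scipy.spatial.transform import Rotation as Ro
def to(xy,z,yaw,grasp=True):
    "tool-frame mm from now to TCP (xy, z) and turn about tool z to have tool x at world yaw deg"
    s=telemetry.get_state();w,x,y,zz=s["eef_rot"];M=Ro.from_quat([x,y,zz,w]).as_matrix()
    d=M.T@(np.r_[xy,z]-s["tool_pos"])*1000
    cur=np.degrees(np.arctan2(M[1,0],M[0,0]))
    print("t",round(s["time_s"],2),"pos",np.round(s["tool_pos"],4),"zaxis",M[:,2].round(3),"yaw",cur.round(2),"-> shift",d.round(1),"turn",((cur-yaw+180)%360-180).round(2),"F",np.round(s["force"],2),"gap",round(s["finger_gap"],4),"gf",round(s["grasp_force"],1),"q",np.round(s["qpos"],2))
E
python3 -c "
from h import *
to([.471,-.377],.041,97)"
```

```text
t 3.1 pos [0.6289 0.068  0.4024] zaxis [-0.  0. -1.] yaw 93.11 -> shift [-435.8 -181.8  361.3] turn -3.89 F [ 0.24 -0.04 -1.69] gap 0.0871 gf 0.0 q [-0.44  0.34  0.38  1.11 -0.12  1.71 -0.04]
```

Call:
drive_tool:
  plan: [-36,-15,0,0,0,-0.3,-36,-15,20,0,0,-0.3,-36,-15,20,0,0,-0.3,-36,-15,20,0,0,-0.3,-36,-15,20,0,0,-0.3,-36,-15,20,0,0,-0.4,-36,-15,20,0,0,-0.4,-36,-15,20,0,0,-0.4,-36,-15,20,0,0,-0.4,-36,-15,20,0,0,-0.4,-36,-15,20,0,0,-0.4,-40,-17,20,0,0,0,0,0,30,0,0,0,0,0,0,0,0,0,0,0,0,0,0,0]

```text
time_s: 4.6
tool_pos: [0.4869, -0.3797, 0.1528]
eef_rot: [-0.0, 0.661, 0.75, 0.0]
force: [0.5, -0.3, 0.5]
finger_gap: 0.087
grasp_force: 0.0
```

```bash
python3 - <<'E'
from h import *
to([.471,-.377],.041,97)
for c in("top","side"):
    p=optics.grab_frame(c);
    s=telemetry.get_state();print(proj(p,[s["tool_pos"],[.471,-.377,.06],[.4454,-.1686,.015]]).round(1))
    for n,z in(("hook",.06),("hook_tip",.015)):
        for d in nets.place_of(p,n)[:2]: print(c,n,round(d["conf"],2),np.round(d["uv"],1),onplane(p,d["uv"],z)[0].round(4))
cv2.imwrite("pics/s1.png",cv2.resize(p["img"][180:360,200:440],(720,540),interpolation=3))
E
```

```text
t 4.6 pos [ 0.4869 -0.3797  0.1528] zaxis [-0.     0.001 -1.   ] yaw 97.25 -> shift [  4.6 -15.4 111.9] turn 0.25 F [ 0.51 -0.27  0.53] gap 0.087 gf 0.0 q [ 0.14  0.4   0.58  1.6  -0.23  1.21  0.89]
[[366.2 204.2]
 [357.9 218.8]
 [277.9 234.2]]
top hook 0.45 [154.3 228.4] [0.4644 0.1528 0.06  ]
top hook 0.42 [208.1 225.7] [0.4667 0.0118 0.06  ]
top hook_tip 0.39 [281.1 235.8] [ 0.4407 -0.1769  0.015 ]
[[317.6 250. ]
 [308.3 273.9]
 [261.3 230.1]]
side hook 0.83 [308.3 275.4] [ 0.4687 -0.3806  0.06  ]
side hook_tip 0.71 [260.7 230. ] [ 0.444  -0.1674  0.015 ]
side hook_tip 0.6 [307.4 282.8] [ 0.4722 -0.3753  0.015 ]
```

View pics/s1.png

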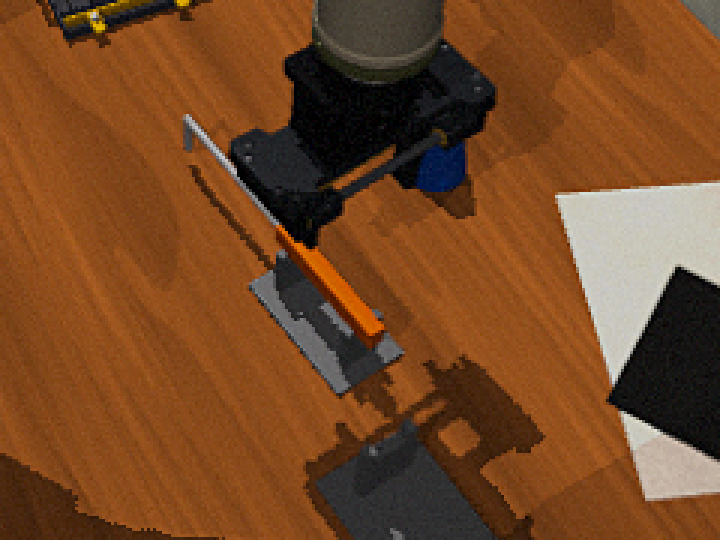

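The jaws straddle the handle, whose centre is at about (308,274) in the full side image. Nothing is in the way below, so I descend and grip.

Call:
drive_tool:
  plan: [4.6,-15.4,0,0,0,0.2,0,0,30,0,0,0,0,0,30,0,0,0,0,0,30,0,0,0,0,0,12,0,0,0,0,0,9,0,0,0,0,0,0,0,0,0,0,0,0,0,0,0]

```text
time_s: 5.7
tool_pos: [0.4712, -0.3785, 0.0427]
eef_rot: [0.001, 0.663, 0.749, 0.0]
force: [1.1, -1.1, 0.1]
finger_gap: 0.0871
grasp_force: 0.0
```

Call:
drive_tool:
  plan: [0,0,0,0,0,0,0,0,0,0,0,0,0,0,0,0,0,0,0,0,0,0,0,0,0,0,0,0,0,0,0,0,0,0,0,0,0,0,0,0,0,0,0,0,0,0,0,0]
  grip: 0
  force: 60

```text
time_s: 6.5
tool_pos: [0.4705, -0.378, 0.0415]
eef_rot: [-0.0, 0.663, 0.749, 0.0]
force: [0.3, -0.1, -0.2]
finger_gap: 0.0308
grasp_force: 0.0
```

```bash
python3 -c "
from h import *
to([.471,-.377],.041,97)"
```

```text
t 6.5 pos [ 0.4705 -0.378   0.0415] zaxis [-0.  0. -1.] yaw 96.98 -> shift [0.9 0.6 0.5] turn -0.02 F [ 0.26 -0.11 -0.2 ] gap 0.0308 gf 0.0 q [ 0.17  0.49  0.54  1.73 -0.29  1.    0.94]
```

Call:
drive_tool:
  plan: [0,0,0,0,0,0,0,0,0,0,0,0,0,0,0,0,0,0,0,0,0,0,0,0,0,0,0,0,0,0,0,0,0,0,0,0]

```text
time_s: 7.1
tool_pos: [0.4706, -0.378, 0.0415]
eef_rot: [0.0, 0.663, 0.749, 0.0]
force: [1.5, 0.3, -0.7]
finger_gap: 0.0152
grasp_force: 60.0
```

```bash
python3 -c "
from h import *
to([.471,-.377],.041,97)"
```

```text
t 7.1 pos [ 0.4706 -0.378   0.0415] zaxis [ 0.  0. -1.] yaw 96.99 -> shift [0.9 0.5 0.5] turn -0.01 F [ 1.46  0.33 -0.7 ] gap 0.0152 gf 60.0 q [ 0.17  0.49  0.54  1.73 -0.29  1.    0.94]
```

Call:
drive_tool:
  plan: [0,0,-10,0,0,0,0,0,-20,0,0,0,0,0,-20,0,0,0,0,0,-20,0,0,0,0,0,0,0,0,0,0,0,0,0,0,0]

```text
time_s: 7.7
tool_pos: [0.4705, -0.3779, 0.1114]
eef_rot: [0.0, 0.663, 0.749, 0.0]
force: [-0.5, -0.0, -3.3]
finger_gap: 0.0157
grasp_force: 60.0
```

```bash
cat >> h.py <<'E'
def tri(name,near=None):
    ps=[optics.grab_frame(c) for c in("top","side")];A=[];b=[]
    for p in ps:
        ds=nets.place_of(p,name)
        if near is not None: ds=[d for d in ds if np.linalg.norm(np.array(d["uv"])-proj(p,[near])[0])<15]
        if not ds: print(name,"missed");return None,ps
        d=ds[0];u=onplane(p,d["uv"],0)[0];C=-np.array(p["R"]).T@np.array(p["t"]);v=(u-C)/np.linalg.norm(u-C)
        Q=np.eye(3)-np.outer(v,v);A.append(Q);b.append(Q@C)
    X=np.linalg.lstsq(np.vstack(A),np.hstack(b),rcond=None)[0]
    print(name,X.round(4),"resid mm",[float((np.linalg.norm(a@X-c)*1e3).round(1)) for a,c in zip(A,b)]);return X,ps
E
python3 - <<'E'
from h import *
to([.471,-.377],.111,97)
s=telemetry.get_state();t=np.array(s["tool_pos"]);a=np.radians(97)
e=t+np.r_[.21*np.cos(a),.21*np.sin(a),.0185-.045];print("expect tip",e.round(4))
X,ps=tri("hook_tip",e)
for p in ps: print([ (np.round(d["uv"],1),round(d["conf"],2)) for d in nets.place_of(p,"hook_tip")[:3]],proj(p,[e]).round(1))
E
```

```text
t 7.7 pos [ 0.4705 -0.3779  0.1114] zaxis [ 0.  0. -1.] yaw 96.99 -> shift [0.9 0.6 0.4] turn -0.01 F [-0.5  -0.   -3.28] gap 0.0157 gf 60.0 q [ 0.14  0.41  0.57  1.68 -0.24  1.12  0.91]
expect tip [ 0.4449 -0.1695  0.0849]
hook_tip [ 0.4438 -0.1706  0.0794] resid mm [2.0, 2.0]
[(array([279.1, 230. ]), 0.5)] [[278.5 230. ]]
[(array([259.9, 216.2]), 0.89)] [[260.7 214.2]]
```

Call:
drive_tool:
  plan: [30,0,0,0,0,0,30,0,0,0,0,0,30,0,0,0,0,0,30,0,0,0,0,0,20,0,0,0,0,0,18,0,0,0,0,0,0,0,0,0,0,4,0,0,0,0,0,4,0,0,0,0,0,3.5,0,0,20,0,0,0,0,0,20,0,0,0,0,0,20,0,0,0,0,0,0,0,0,0,0,0,0,0,0,0]

```text
time_s: 9.4
tool_pos: [0.4511, -0.2214, 0.0517]
eef_rot: [-0.0, 0.735, 0.679, -0.0]
force: [0.8, -0.7, -3.1]
finger_gap: 0.0156
grasp_force: 60.0
```

```bash
python3 - <<'E'
from h import *
to([.4655,-.0384],.0515,85.5)
s=telemetry.get_state();t=np.array(s["tool_pos"]);a=np.radians(85.5)
e=t+np.r_[.21*np.cos(a),.21*np.sin(a),.0185-.045];print("expect tip",e.round(4))
X,ps=tri("hook_tip",e)
p=ps[0]
for d in nets.trace(p,"washer")[:3]:
    ys,xs=np.nonzero(d["region"]);P=onplane(p,np.c_[xs,ys].astype(float),.013)[:,:2].astype(np.float32);print(cv2.minEnclosingCircle(P))
# expected pts overlay
img=p["img"].copy()
m=cv2.resize(img[180:270,120:280],(800,450),interpolation=3)
o=np.array([.4825,.018]);ax=np.array([np.cos(a),np.sin(a)]);ay=np.array([-ax[1],ax[0]])
f=lambda x,y,z:np.r_[o+x*ax+y*ay,z]
for X in (f(0,-.078,.015),f(0,.078,.015),f(.075,.088,.1),f(.075,-.088,.1),np.r_[.482,.171,.003],e):
    u=((proj(p,[X])[0]-[120,180])*5+2).astype(int);cv2.drawMarker(m,tuple(map(int,u)),(255,0,255),1,12,1)
cv2.imwrite("pics/t2.png",m)
E
```

```text
t 9.4 pos [ 0.4511 -0.2214  0.0517] zaxis [-0.001 -0.    -1.   ] yaw 85.47 -> shift [ 1.836e+02 -1.000e-01  2.000e-01] turn -0.03 F [ 0.76 -0.68 -3.1 ] gap 0.0156 gf 60.0 q [-0.12  0.26  0.54  1.99 -0.16  0.93  0.43]
expect tip [ 0.4676 -0.012   0.0252]
hook_tip [ 0.458  -0.0173  0.0425] resid mm [2.2, 2.2]
((0.3182917535305023, 0.11657504737377167), 0.03909305855631828)
((0.5361908078193665, 0.2682344913482666), 0.28164687752723694)
((0.3247506022453308, 0.2441634088754654), 0.04338531941175461)
```

View pics/t2.png

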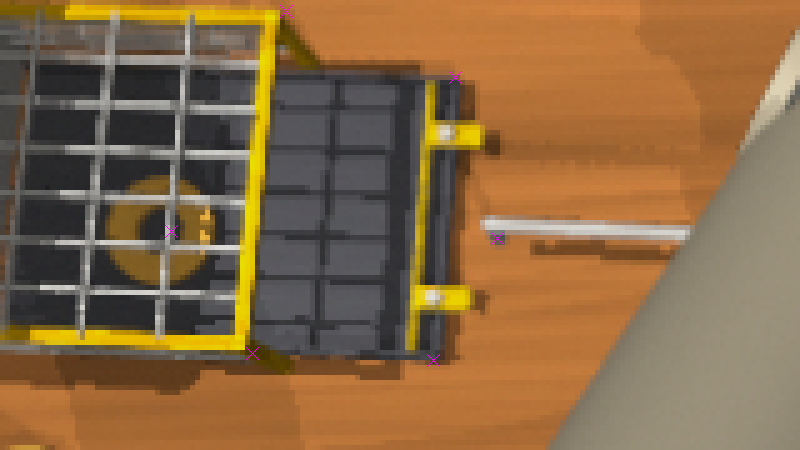

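Top crop: the washer centre is at full-image pixel (152,226) and the rod end at (217,224), just in front of the lip and level with the washer. I check the rod line against the expected one.

```bash
python3 - <<'E'
from h import *
p=optics.grab_frame("top");t=np.array([.4511,-.2214,.0517]);a=np.radians(85.5);ax=np.r_[np.cos(a),np.sin(a),0]
f=lambda q:((proj(p,q)-[120,180])*5+2).round(0)
print("rod end, mid pred",f([t+ax*.214+[0,0,.0185],t+ax*.11+[0,0,.0185]]))
ctr=[[120+(x-2)/5,180+(y-2)/5] for x,y in((160,230),(162,228),(483,222))]
print(onplane(p,ctr[:2],.013).round(4),onplane(p,ctr[2:],.07).round(4))
E
```

```text
rod end, mid pred [[478. 223.]
 [680. 232.]]
[[0.481  0.1744 0.013 ]
 [0.4821 0.1733 0.013 ]] [[ 0.4686 -0.0107  0.07  ]]
```

Call:
drive_tool:
  plan: [20,0,0,0,0,0,20,0,0,0,0,0,20,0,0,0,0,0,20,0,0,0,0,0,20,0,0,0,0,0,20,0,0,0,0,0,20,0,0,0,0,0,20,0,0,0,0,0,16,0,0,0,0,0,10,0,0,0,0,0,0,0,0,0,0,0,0,0,0,0,0,0]

```text
time_s: 10.9
tool_pos: [0.466, -0.0364, 0.0517]
eef_rot: [0.0, 0.735, 0.679, 0.0]
force: [0.3, -0.5, -2.9]
finger_gap: 0.0151
grasp_force: 60.0
```

```bash
python3 - <<'E'
from h import *
to([.4650,-.0358],.0335,85.5)
q=optics.grab_frame("side");p=optics.grab_frame("top")
A=cv2.resize(q["img"][125:200,190:280],(450,375),interpolation=3);B=cv2.resize(p["img"][195:258,120:210],(450,315),interpolation=3)
im=np.zeros((375,800,3),np.uint8);A=cv2.resize(A,(400,333));B=cv2.resize(B,(400,280));im[:333,:400]=A;im[:280,400:]=B
cv2.imwrite("pics/i3.png",im)
E
```

```text
t 10.9 pos [ 0.466  -0.0364  0.0517] zaxis [ 0. -0. -1.] yaw 85.47 -> shift [ 0.6 -1.  18.2] turn -0.03 F [ 0.25 -0.46 -2.86] gap 0.0151 gf 60.0 q [-0.41  0.17  0.42  2.07 -0.09  0.92 -0.02]
```

View pics/i3.png

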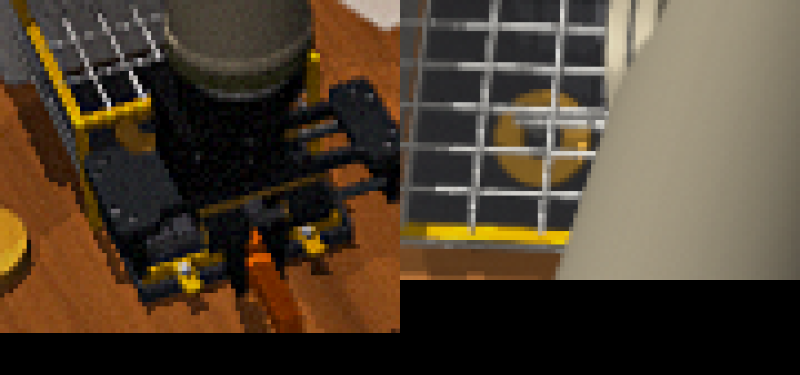

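Top half: the washer centre is at crop (543,138) and the rod end shows near (540,115). I compare with the prediction.

```bash
python3 - <<'E'
from h import *
p=optics.grab_frame("top");t=np.array(telemetry.get_state()["tool_pos"]);a=np.radians(85.5);ax=np.r_[np.cos(a),np.sin(a),0]
f=lambda q:((proj(p,q)-[120,195])*400/90+[402,2]).round(0)
print("rod end, tip, hole pred",f([t+ax*.214+[0,0,.0185],t+ax*.21+[0,0,-.0265],[.4815,.1735,.013]]))
im=cv2.resize(p["img"][205:245,125:175],(800,640),interpolation=3)[:600];g=lambda q:((proj(p,q)-[125,205]+.5)*16).astype(int)
for X in (t+ax*.214+[0,0,.0185],t+ax*.21+[0,0,-.0265]): cv2.drawMarker(im,tuple(map(int,g([X])[0])),(255,0,255),1,16,1)
cv2.imwrite("pics/i4.png",im)
E
```

```text
rod end, tip, hole pred [[510. 118.]
 [540. 132.]
 [544. 137.]]
```

View pics/i4.png

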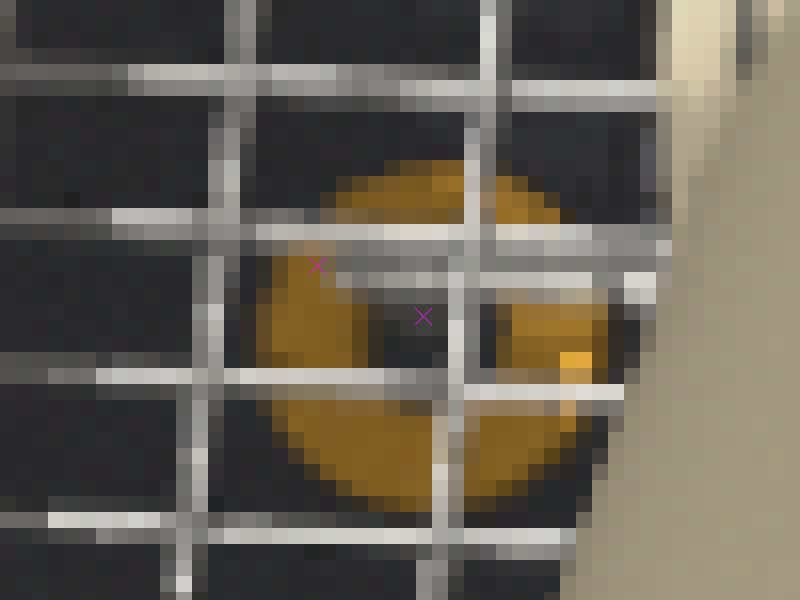

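The rod end at (325,265) matches the prediction, and the tip drops within about 2 mm of the hole centre at (435,335). I lower it.

Call:
drive_tool:
  plan: [0,0,4,0,0,0,0,0,4,0,0,0,0,0,4,0,0,0,0,0,2,0,0,0,0,0,0,0,0,0,0,0,0,0,0,0]

```text
time_s: 11.65
tool_pos: [0.4659, -0.0358, 0.0375]
eef_rot: [-0.0, 0.734, 0.679, -0.0]
force: [-0.5, 0.2, -2.6]
finger_gap: 0.0157
grasp_force: 60.0
```

Call:
drive_tool:
  plan: [0,0,1,0,0,0,0,0,1,0,0,0,0,0,0,0,0,0,0,0,0,0,0,0]

```text
time_s: 12.05
tool_pos: [0.466, -0.0358, 0.0355]
eef_rot: [-0.0, 0.734, 0.679, 0.0]
force: [-0.0, -0.1, -2.7]
finger_gap: 0.0154
grasp_force: 60.0
```

Call:
drive_tool:
  plan: [0,0,1,0,0,0,0,0,1,0,0,0,0,0,0,0,0,0,0,0,0,0,0,0]

```text
time_s: 12.45
tool_pos: [0.466, -0.0358, 0.0335]
eef_rot: [-0.0, 0.734, 0.679, 0.0]
force: [0.1, -0.5, -2.2]
finger_gap: 0.0157
grasp_force: 60.0
```

Call:
drive_tool:
  plan: [-2,0,0,0,0,0,-2,0,0,0,0,0,-2,0,0,0,0,0,-2,0,0,0,0,0,-2,0,0,0,0,0,-2,0,0,0,0,0,-2,0,0,0,0,0,-2,0,0,0,0,0]

```text
time_s: 13.25
tool_pos: [0.4647, -0.0519, 0.0335]
eef_rot: [-0.0, 0.734, 0.679, 0.0]
force: [-0.0, 1.1, -2.1]
finger_gap: 0.0154
grasp_force: 60.0
```

Call:
drive_tool:
  plan: [-3,0,0,0,0,0,-3,0,0,0,0,0,-3,0,0,0,0,0,-3,0,0,0,0,0,-3,0,0,0,0,0]

```text
time_s: 13.75
tool_pos: [0.4635, -0.067, 0.0335]
eef_rot: [-0.0, 0.734, 0.679, 0.0]
force: [0.4, 1.3, -2.6]
finger_gap: 0.0156
grasp_force: 60.0
```

Call:
drive_tool:
  plan: [-4,0,0,0,0,0,-4,0,0,0,0,0,-4,0,0,0,0,0,-4,0,0,0,0,0,-4,0,0,0,0,0,-4,0,0,0,0,0,-4,0,0,0,0,0,-4,0,0,0,0,0,-4,0,0,0,0,0,-4,0,0,0,0,0,-4,0,0,0,0,0,-4,0,0,0,0,0,-4,0,0,0,0,0,-4,0,0,0,0,0,-4,0,0,0,0,0,-3,0,0,0,0,0,-3,0,0,0,0,0]

```text
time_s: 15.45
tool_pos: [0.4583, -0.1327, 0.0335]
eef_rot: [-0.0, 0.734, 0.679, 0.0]
force: [0.9, 1.6, -3.1]
finger_gap: 0.0155
grasp_force: 60.0
```

```bash
python3 - <<'E'
from h import *
to([.46,-.15],.0335,85.5)
p=optics.grab_frame("top")
for d in nets.trace(p,"washer")[:3]:
    ys,xs=np.nonzero(d["region"]);P=onplane(p,np.c_[xs,ys].astype(float),.013)[:,:2].astype(np.float32);print(round(d["conf"],2),cv2.minEnclosingCircle(P))
cv2.imwrite("pics/p5.png",cv2.resize(p["img"][185:265,140:240],(700,560),interpolation=3))
E
```

```text
t 15.45 pos [ 0.4583 -0.1327  0.0335] zaxis [-0.  0. -1.] yaw 85.48 -> shift [-17.1   3.1  -0. ] turn -0.02 F [ 0.87  1.57 -3.08] gap 0.0155 gf 60.0 q [-0.25  0.23  0.48  2.06 -0.14  0.88  0.23]
0.8 ((0.3202354907989502, 0.11784713715314865), 0.04072951525449753)
0.72 ((0.3243136703968048, 0.2422385960817337), 0.04168010503053665)
0.54 ((0.4736015498638153, 0.08372899889945984), 0.03039419651031494)
```

View pics/p5.png

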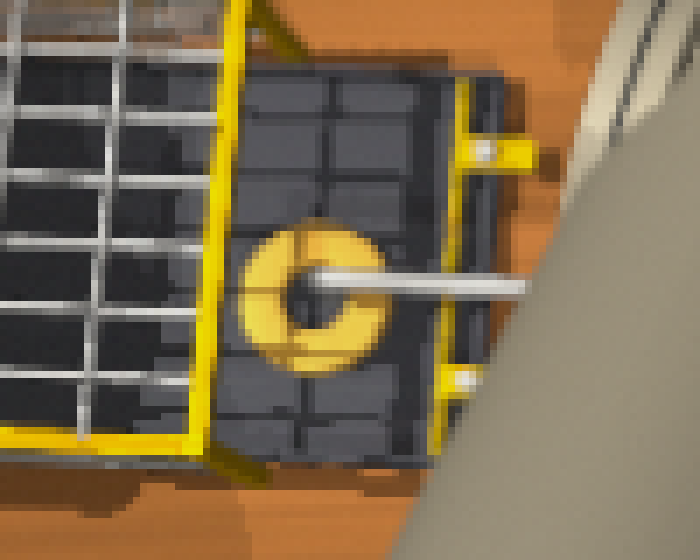

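The washer (centre at crop (315,296), right edge 390) is hooked, and the lip face at about 445 is still roughly 20 mm away.

Call:
drive_tool:
  plan: [-2,0,0,0,0,0,-2,0,0,0,0,0,-2,0,0,0,0,0,-2,0,0,0,0,0,-2,0,0,0,0,0,-2,0,0,0,0,0]

```text
time_s: 16.15
tool_pos: [0.4573, -0.1446, 0.0335]
eef_rot: [-0.0, 0.734, 0.679, 0.0]
force: [0.9, 1.2, -2.3]
finger_gap: 0.0156
grasp_force: 60.0
```

Call:
drive_tool:
  plan: [-1,0,0,0,0,0,-1,0,0,0,0,0]

```text
time_s: 16.35
tool_pos: [0.4572, -0.1465, 0.0335]
eef_rot: [-0.0, 0.734, 0.679, 0.0]
force: [0.2, 1.4, -2.8]
finger_gap: 0.0155
grasp_force: 60.0
```

Call:
drive_tool:
  plan: [-1,0,0,0,0,0,-1,0,0,0,0,0]

```text
time_s: 16.55
tool_pos: [0.4571, -0.1485, 0.0335]
eef_rot: [-0.0, 0.734, 0.679, 0.0]
force: [0.0, -0.2, -2.1]
finger_gap: 0.0154
grasp_force: 60.0
```

Call:
drive_tool:
  plan: [-1,0,0,0,0,0,-1,0,0,0,0,0]

```text
time_s: 16.75
tool_pos: [0.4569, -0.1505, 0.0335]
eef_rot: [-0.0, 0.734, 0.679, 0.0]
force: [0.0, 0.4, -2.0]
finger_gap: 0.0156
grasp_force: 60.0
```

Call:
drive_tool:
  plan: [-1,0,0,0,0,0,0,0,0,0,0,0]

```text
time_s: 16.95
tool_pos: [0.4568, -0.1516, 0.0335]
eef_rot: [0.0, 0.734, 0.679, 0.0]
force: [0.1, -0.9, -2.0]
finger_gap: 0.0155
grasp_force: 60.0
```

Call:
drive_tool:
  plan: [-1,0,0,0,0,0,0,0,0,0,0,0]

```text
time_s: 17.15
tool_pos: [0.4567, -0.1525, 0.0335]
eef_rot: [0.0, 0.734, 0.679, 0.0]
force: [-0.3, 0.4, -3.3]
finger_gap: 0.0152
grasp_force: 60.0
```

```bash
python3 - <<'E'
from h import *
to([.46,-.15],.0335,85.5)
p=optics.grab_frame("top")
for d in nets.trace(p,"washer")[:3]:
    ys,xs=np.nonzero(d["region"]);P=onplane(p,np.c_[xs,ys].astype(float),.013)[:,:2].astype(np.float32);print(round(d["conf"],2),cv2.minEnclosingCircle(P))
cv2.imwrite("pics/p6.png",cv2.resize(p["img"][185:265,140:240],(700,560),interpolation=3))
F=[]
for i in range(6): optics.grab_frame("top");F.append(telemetry.get_state()["force"])
print(np.mean(F,0),np.std(F,0))
E
```

```text
t 17.15 pos [ 0.4567 -0.1525  0.0335] zaxis [ 0.  0. -1.] yaw 85.48 -> shift [2.8 3.  0. ] turn -0.02 F [-0.34  0.4  -3.31] gap 0.0152 gf 60.0 q [-0.22  0.24  0.49  2.05 -0.14  0.88  0.28]
0.91 ((0.3192446231842041, 0.11765395104885101), 0.03982745110988617)
0.78 ((0.47210702300071716, 0.06349407136440277), 0.02928212657570839)
0.72 ((0.3247514069080353, 0.24312569200992584), 0.042284250259399414)
[-0.33949396  0.73747161 -2.4554173 ] [0.30863586 0.41952304 0.3453082 ]
```

View pics/p6.png

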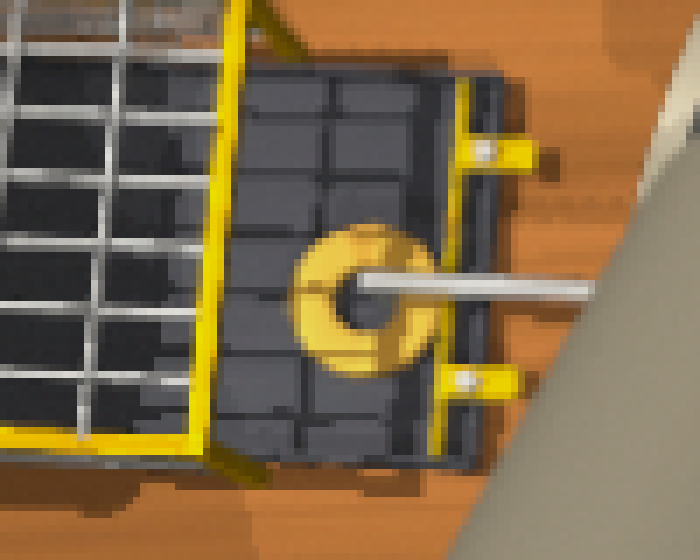

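The washer (right edge at crop 440) followed the hook and stands about 2 mm short of the lip face at about 447. I feel my way in, one millimetre at a time.

Call:
drive_tool:
  plan: [-1,0,0,0,0,0,0,0,0,0,0,0]

```text
time_s: 17.75
tool_pos: [0.4567, -0.1535, 0.0335]
eef_rot: [-0.0, 0.734, 0.679, 0.0]
force: [0.6, 0.1, -2.0]
finger_gap: 0.0154
grasp_force: 60.0
```

Call:
drive_tool:
  plan: [-1,0,0,0,0,0,0,0,0,0,0,0]

```text
time_s: 17.95
tool_pos: [0.4566, -0.154, 0.0334]
eef_rot: [-0.0, 0.734, 0.679, 0.0]
force: [-0.2, 3.1, -4.1]
finger_gap: 0.0153
grasp_force: 60.0
```

```bash
cat >> h.py <<'E'
def feel(n=5):
    F=[]
    for i in range(n): optics.grab_frame("top");F.append(telemetry.get_state()["force"])
    print("F",np.mean(F,0).round(2),"sd",np.std(F,0).round(2))
E
python3 -c "
from h import *
feel();to([.46,-.15],.0335,85.5)"
```

```text
F [ 0.39  3.46 -3.07] sd [0.72 0.73 0.47]
t 18.2 pos [ 0.4566 -0.1541  0.0335] zaxis [-0.  0. -1.] yaw 85.5 -> shift [ 4.3  3.1 -0. ] turn 0.0 F [-0.28  3.71 -2.66] gap 0.0151 gf 60.0 q [-0.21  0.24  0.49  2.05 -0.15  0.88  0.28]
```

Call:
drive_tool:
  plan: [-0.4,0,0,0,0,0,0,0,0,0,0,0,0,0,0,0,0,0]

```text
time_s: 18.5
tool_pos: [0.4564, -0.1544, 0.0334]
eef_rot: [-0.0, 0.734, 0.679, 0.0]
force: [0.3, 4.8, -2.9]
finger_gap: 0.0155
grasp_force: 60.0
```

```bash
python3 -c "
from h import *
feel(6);to([.46,-.15],.0335,85.5)"
```

```text
F [-0.22  5.33 -3.47] sd [0.5  0.7  0.26]
t 18.8 pos [ 0.4564 -0.1544  0.0334] zaxis [-0.  0. -1.] yaw 85.51 -> shift [ 4.7  3.2 -0.1] turn 0.01 F [ 0.67  5.31 -3.12] gap 0.0152 gf 60.0 q [-0.21  0.24  0.49  2.05 -0.15  0.88  0.28]
```

Call:
drive_tool:
  plan: [-0.3,0,0,0,0,0,0,0,0,0,0,0,0,0,0,0,0,0,0,0,0,0,0,0,0,0,0,0,0,0]

```text
time_s: 19.3
tool_pos: [0.4564, -0.1545, 0.0334]
eef_rot: [-0.0, 0.734, 0.679, 0.0]
force: [0.3, 6.1, -2.9]
finger_gap: 0.0155
grasp_force: 60.0
```

```bash
python3 -c "
from h import *
feel(6)"
```

```text
F [-0.01  6.71 -3.82] sd [0.82 0.39 0.54]
```

Call:
drive_tool:
  plan: [2,0,0,0,0,0,3,0,0,0,0,0,3,0,0,0,0,0,0,0,0,0,0,0,0,0,-5,0,0,0,0,0,-10,0,0,0,0,0,-20,0,0,0,0,0,-30,0,0,0,0,0,-30,0,0,0,0,0,0,0,0,0]

```text
time_s: 20.6
tool_pos: [0.4596, -0.148, 0.133]
eef_rot: [0.003, 0.735, 0.678, 0.003]
force: [0.2, -0.2, -2.5]
finger_gap: 0.0153
grasp_force: 60.0
```

```bash
python3 - <<'E'
from h import *
to([.4706,-.378],.12,97)
p=optics.grab_frame("top");a=np.radians(85.5);ax=np.r_[np.cos(a),np.sin(a)]
for d in nets.trace(p,"washer")[:3]:
    ys,xs=np.nonzero(d["region"]);P=onplane(p,np.c_[xs,ys].astype(float),.013)[:,:2].astype(np.float32);c,r=cv2.minEnclosingCircle(P);print(round(d["conf"],2),np.round(c,4),r,(np.array(c)-[.4825,.018])@ax)
s=telemetry.get_state();t=np.array(s["tool_pos"]);e=t+np.r_[.21*ax,.0185-.045]
print(e);tri("hook_tip",e)
E
```

```text
t 20.6 pos [ 0.4596 -0.148   0.133 ] zaxis [ 0.007 -0.    -1.   ] yaw 85.44 -> shift [-228.4   29.2   13.1] turn -11.56 F [ 0.24 -0.24 -2.52] gap 0.0153 gf 60.0 q [-0.26  0.08  0.51  1.97 -0.05  1.1   0.18]
0.82 [0.4694 0.0632] 0.031055301427841187 0.044075189977222
0.6 [0.3188 0.1176] 0.04140741378068924 0.08649832219173839
0.6 [0.3256 0.2429] 0.041752807796001434 0.2118805996024517
[0.47399298 0.06209713 0.10275206]
hook_tip [0.4707 0.0588 0.0995] resid mm [0.5, 0.5]
```

Call:
drive_tool:
  plan: [-23,3,0,0,0,0,-23,3,0,0,0,0,-23,3,0,0,0,0,-23,3,0,0,0,0,-23,3,0,0,0,0,-23,3,0,0,0,0,-23,3,0,0,0,0,-23,3,0,0,0,0,-22,3,0,0,0,0,-22,2,0,0,0,0,0,0,0,0,0,-4,0,0,0,0,0,-4,0,0,0,0,0,-3.5,0,0,13,0,0,0,0,0,0,0,0,0,0,0,0,0,0,0]

```text
time_s: 22.5
tool_pos: [0.4676, -0.3763, 0.1144]
eef_rot: [-0.001, 0.663, 0.748, -0.0]
force: [-0.0, -0.1, -3.1]
finger_gap: 0.0154
grasp_force: 60.0
```

```bash
python3 - <<'E'
from h import *
to([.4706,-.378],.0415,97)
s=telemetry.get_state();t=np.array(s["tool_pos"]);a=np.radians(97);e=t+np.r_[.21*np.cos(a),.21*np.sin(a),.0185-.045]
print(e);tri("hook_tip",e)
E
```

```text
t 22.5 pos [ 0.4676 -0.3763  0.1144] zaxis [-0.002  0.001 -1.   ] yaw 96.91 -> shift [-2.1  2.9 72.9] turn -0.09 F [-0.01 -0.08 -3.13] gap 0.0154 gf 60.0 q [ 0.13  0.4   0.59  1.69 -0.24  1.13  0.91]
[ 0.44203034 -0.16784436  0.08788615]
hook_tip [ 0.4378 -0.1731  0.0939] resid mm [0.9, 0.9]
```

Call:
drive_tool:
  plan: [-2.1,2.9,0,0,0,-0.1,0,0,20,0,0,0,0,0,20,0,0,0,0,0,13,0,0,0,0,0,0,0,0,0,0,0,0,0,0,0]

```text
time_s: 23.3
tool_pos: [0.4715, -0.3787, 0.063]
eef_rot: [0.0, 0.662, 0.749, -0.0]
force: [0.4, -0.2, -2.4]
finger_gap: 0.0153
grasp_force: 60.0
```

```bash
python3 - <<'E'
from h import *
to([.4706,-.378],.0415,97)
q=optics.grab_frame("side");cv2.imwrite("pics/r7.png",cv2.resize(q["img"][200:330,230:380],(692,600),interpolation=3))
E
```

```text
t 23.3 pos [ 0.4715 -0.3787  0.063 ] zaxis [ 0. -0. -1.] yaw 97.07 -> shift [ 0.9 -0.8 21.5] turn 0.07 F [ 0.44 -0.21 -2.36] gap 0.0153 gf 60.0 q [ 0.16  0.47  0.56  1.72 -0.28  1.04  0.94]
```

View pics/r7.png

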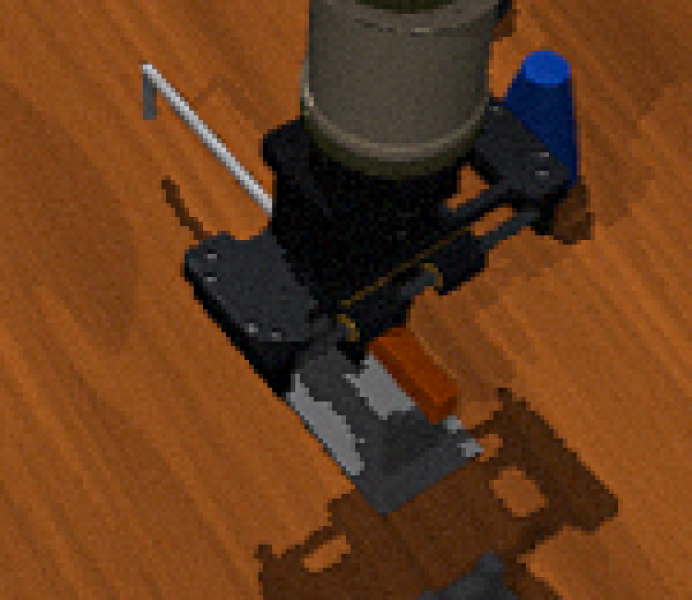

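The rod hangs level above the rest, handle end at crop (430,395), aligned with the plate. I correct by under a millimetre and lower it.

Call:
drive_tool:
  plan: [0.9,-0.8,0,0,0,0.1,0,0,5,0,0,0,0,0,5,0,0,0,0,0,4,0,0,0,0,0,3,0,0,0,0,0,2,0,0,0,0,0,1,0,0,0,0,0,0,0,0,0]

```text
time_s: 24.15
tool_pos: [0.4703, -0.3777, 0.0424]
eef_rot: [-0.0, 0.663, 0.749, 0.0]
force: [0.8, -0.2, -1.6]
finger_gap: 0.0158
grasp_force: 60.0
```

```bash
python3 -c "
from h import *
feel(3);to([.4706,-.378],.0415,97)"
```

```text
F [ 0.01 -0.03 -2.  ] sd [0.32 0.72 0.5 ]
t 24.3 pos [ 0.4704 -0.3777  0.0426] zaxis [ 0. -0. -1.] yaw 96.98 -> shift [-0.3  0.1  1.1] turn -0.02 F [ 0.23 -1.05 -2.52] gap 0.0156 gf 60.0 q [ 0.16  0.49  0.55  1.73 -0.3   1.    0.95]
```

Less than about 1 mm above the seats, so I go down 1 mm more, then release.

Call:
drive_tool:
  plan: [0,0,0.6,0,0,0,0,0,0.5,0,0,0,0,0,0,0,0,0]

```text
time_s: 24.6
tool_pos: [0.4704, -0.3777, 0.0415]
eef_rot: [0.0, 0.663, 0.749, 0.0]
force: [-1.3, -0.5, -2.1]
finger_gap: 0.0158
grasp_force: 60.0
```

Call:
drive_tool:
  plan: [0,0,0,0,0,0,0,0,0,0,0,0,0,0,0,0,0,0,0,0,0,0,0,0,0,0,0,0,0,0,0,0,0,0,0,0,0,0,0,0,0,0,0,0,0,0,0,0,0,0,0,0,0,0,0,0,0,0,0,0]
  grip: 0.6

```text
time_s: 25.6
tool_pos: [0.4704, -0.3776, 0.0414]
eef_rot: [-0.0, 0.663, 0.749, 0.0]
force: [-0.4, 0.3, 1.0]
finger_gap: 0.0523
grasp_force: 0.0
```

Call:
drive_tool:
  plan: [0,0,-10,0,0,0,0,0,-20,0,0,0,0,0,-30,0,0,0,0,0,-40,0,0,0,0,0,-40,0,0,0,0,0,-40,0,0,0,-40,0,0,0,0,0,-40,0,0,0,0,0,-40,0,0,0,0,0,0,0,0,0,0,0,0,0,0,0,0,0]

```text
time_s: 26.7
tool_pos: [0.4842, -0.4975, 0.2214]
eef_rot: [-0.0, 0.663, 0.748, -0.0]
force: [0.5, 0.1, -0.5]
finger_gap: 0.052
grasp_force: 0.0
```

```bash
python3 - <<'E'
from h import *
to([.4706,-.378],.0415,97)
for c in("top","side"):
    p=optics.grab_frame(c)
    for n,z in(("hook",.06),("hook_tip",.015),("rest",0),("cone",0),("weight",0)):
        for d in nets.place_of(p,n)[:1]: print(c,n,round(d["conf"],2),np.round(d["uv"],1),onplane(p,d["uv"],z)[0].round(4))
cv2.imwrite("pics/f8.png",np.hstack([cv2.resize(p["img"][210:320,240:350],(400,400),interpolation=3),cv2.resize(p["img"][120:200,195:275],(400,400),interpolation=3)]))
E
```

```text
t 26.7 pos [ 0.4842 -0.4975  0.2214] zaxis [-0.001 -0.    -1.   ] yaw 96.88 -> shift [120.3   1.  179.9] turn -0.12 F [ 0.49  0.14 -0.51] gap 0.052 gf 0.0 q [ 0.33  0.54  0.63  1.28 -0.31  1.42  1.05]
top hook 0.79 [361.  219.9] [ 0.4677 -0.3849  0.06  ]
top hook_tip 0.55 [282.1 235.1] [ 0.4425 -0.1796  0.015 ]
top rest 0.93 [355.7 225.4] [ 0.4642 -0.3824  0.    ]
top cone 0.56 [317.7 163.9] [ 0.6444 -0.2888  0.    ]
top weight 0.86 [267.6 152.9] [ 0.6824 -0.1482  0.    ]
side hook 0.64 [310.  274.8] [ 0.4733 -0.3811  0.06  ]
side hook_tip 0.71 [265.1 231.6] [ 0.4523 -0.1781  0.015 ]
side rest 0.73 [308.7 284.9] [ 0.4774 -0.3748  0.    ]
side weight 0.55 [333.5 199.1] [ 0.6952 -0.1537  0.    ]
```

View pics/f8.png

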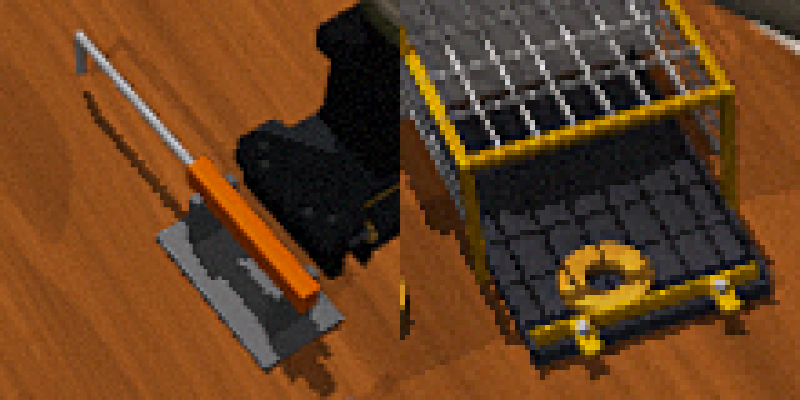

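The rod lies in its rest, handle at crop (255,230) and hook down, and the washer lies flat against the lip at (605,275). I hand the job in.

```bash
python3 -c "
from h import *
print(ctrl.close_job())"
```

```text
the job is handed in; nothing more can be done
None
```

The washer was drawn home against the lip with a steady pull of about 6.7 N, the rod is back in its small grey rest, and the job was handed in at about 27 s; no verdict came back.

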